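Turn the vial warmer up four clicks and start it

ROBOT

A 6-joint arm with a two-finger parallel gripper is mounted at the origin on the work surface. World frame = base frame: x ahead of the robot, y to its left, z up, the work surface at z = 0. Lengths are in m, angles in rad, forces in N, time in s.
With the tool pointing down it reaches from about 0.35 to 0.975 m from the base axis. Payload 4.9 kg.
Tool frame: the origin (TCP) lies on the centre line of the jaws, within the pads' length; the fingertips stand 11 mm ahead of it and the grasp point (between the pads) lies 8 mm behind it (manip.finger_overhang is the distance from the TCP to the fingertips, in m); y points along the fingers, z is the direction in which the jaws open and shut, and the axes are right-handed (so a half turn about y gives the same grasp; the last joint's range is limited). The gripper opens to 85 mm and grips with 20 to 120 N. Pads are 22 mm wide; open, the fingers measure 114 mm over their backs; the gripper's body (76 mm by 85 mm) begins 54 mm behind the grasp point. The pads swing forward as they close: fully open they stand 13 mm farther back than shut.
Start: joints at [-1.279, 0.053, 1.613, -0, 1.476, -0.119], TCP at [0.25, -0.573, 0.206] pointing down, gripper open.
Joint ranges: [-3.01, 3.01], [-1.01, 2.22], [0.06, 2.58], [-1.02, 4.17], [0.09, 2.62], [-3.14, 3.14]. Speed limits (rad/s): [2.57, 2.57, 3.14, 3.14, 3.14, 3.14].

INTERFACE

Orientations are given as a unit quaternion [w, x, y, z].
In Python, from plant import readout, cams, workorder, manip gives the robot as it stands.
- The arm moves only by the tool play_rows, never from a script. Its arguments are lists of equal length, an entry for each row: "slide": the shift along the tool's x, y, z in cm, a list of three; "yaw": the turn about the tool's y in degrees; "grip": the closure, from -1 (fully open) to 1 (shut), so that 0 is half open. In form: {"slide": [[x, y, z], ...], "yaw": [yaw, ...], "grip": [grip, ...]}. A call has 1 to 12 rows; each row shifts and turns the commanded pose from where the row before left it, along the tool's axes as they then stand; what a row does not reach is not made up. A row lasts 1/10 s, in which the tool goes at most 50 mm and 8.59 degrees, less where a joint would pass 70% of its speed; a pose out of reach is approached as far as the arm can. A call with a gripper value outside its range is refused whole. The fingers move at their own pace and stop on an object; the grip force is fixed at half the most. Time passes only in rows, so rows that do not move let the fingers close. It gives the time, the measured TCP pose, the force and the opening at its end, in the units of the state.
- readout.state(): the state, without advancing time (a new reading comes with each control period).
- cams.grab_frame(name): name is "scene" or "top" or "wrist"; returns a dict with "image" (480x640x3 uint8, red, green, blue), "mtx" (3x3 intrinsics, pixels), "dist" ([k1, k2, p1, p2, k3] as OpenCV has them; the pictures are not rectified), "R" (3x3) and "t" (3): a world point X has camera coordinates R X + t; the wrist camera has in their place "mount" (4x4, takes a point from camera to tool coordinates, whose origin is the TCP and whose axes are the tool frame's). Camera axes: x right, y down, z forward; pixel columns grow to the right and rows downward; lengths in m; the calibration is good to about 2 mm. A picture is of the moment at which its call begins: read the wrist's pose just before it. There is no depth.
- workorder.job_done(): hands the job in, once; it reports no verdict.
The state is a dict: "time": time; "joint_pos": joint angles; "joint_vel": joint speeds; "joint_efforts": joint torques, N m; "tool_pos": TCP position; "tool_rot": TCP orientation; "contact_force": force on the tool from outside, world axes, zero at the start; "ft_torque": the same for the moment, N m; "gripper_width": opening from 0.0 (shut) to 1.0 (fully open).
Only numpy, scipy, OpenCV 4.12 (cv2) and the standard library are available. Lean on these libraries where they do the work, as an engineer would, in place of code of your own. Each camera call takes 0.05 s, during which the arm holds its last target.

TASK

With a fingertip, gently push the grey dial of the vial warmer round clockwise (seen from above) by exactly four clicks from where it stands, never going on to a fifth, and leave it resting in its click. Then press the green start button beside it all the way down and let it come up again, with the finger away from everything. Do not start the warmer before the dial is set; nothing is to be picked up, and the vials, bottle, label roll, pen pot and stapler stay where they stand.

Things in the scene. Friction and masses are not known exactly. Their poses are not given: they have to be found in the camera images.
- dial (a joint): angle of the grey dial on the warmer's top, rad; grows as the dial turns CLOCKWISE seen from above. Click stops lie every 0.349 rad (20 degrees) at 0, 0.349, 0.698 ... 3.49. The dial starts in one of the stops 0 to 3. A sprung roller holds it in each stop: it takes about 4 to 6 N at the fingertip to leave a stop, the push fades to nothing half-way (10 degrees on), and there the dial snaps forward by itself into the next stop.
- dial_axis (a point): top of the dial's hub on its vertical axis. The dial is 104 mm across and 31 mm tall, standing on the warmer's flat top (80 mm above the table). A pocket for the fingertip, marked by a white line and an orange rim, is cut out of it: the pocket is open at the top and at the rim, reaches in to a hub of 14 mm radius, is about 97 degrees wide and 22 mm deep.
- dial_pocket (a point): centre of the pocket's floor, 38 mm out from the dial's axis and 22 mm below the dial's top (89 mm above the table); it turns with the dial. At this radius the pocket is about 57 mm wide from wall to wall.
- dial_push (a point): point half-way up the pocket's clockwise end wall (11 mm below the dial's top), 39 mm out from the axis, turning with the dial: a fingertip in the pocket that pushes this wall clockwise about the axis turns the dial clockwise. The wall is upright and flat, 22 mm high; the line from the axis to this point lies 49 degrees clockwise of the pocket's centre.
- dial_rim (a point): point on the pocket's floor 45 mm out from the axis, on the pocket's centre line; turns with the dial. Used to measure how far the dial has turned.
- warmer: white vial warmer, a fixed box 260 x 340 x 80 mm; origin under its centre, its x axis points to its back, y to its left, z up. On its top: the dial at (-45, 70) mm, the start button at (-60, -92) mm, and along the back (x from 32 to 118 mm) a metal block of purple-capped vials reaching 114 mm above the table. Coloured marks on its top round the dial stand at the click stops 0 to 10.
- start (a joint): travel of the green start button, m: 0 up, 0.006 fully down (about 5 N, springs back up).
- start_top (a point): centre of the top of the round green start button (32 mm across); it is pressed straight down.
- vial_a: loose glass vial with purple cap, 22 mm across, 46 mm tall, standing on the warmer's top; origin under its centre. Leave alone.
- vial_b: another such vial. Leave alone.
- gel: clear bottle with blue cap, 60 mm across, 150 mm tall, on the table; origin under its centre. Leave alone.
- labels: roll of paper labels standing on its flat side, 76 mm across, 50 mm tall; origin under its centre. Leave alone.
- penpot: magenta pen pot, 72 mm across, 95 mm tall; origin under its centre. Leave alone.
- stapler: red and black stapler, 130 x 32 x 43 mm; origin under its centre. Leave alone.

How it is judged:
On the way, in this order (a step that is already met when the one before it is completed fails the run):
1. the dial has been turned four clicks clockwise and stands in that stop (distance of dial_rim from where it was at the start of the episode between 0.0542 and 0.0614 m and value of joint dial above 1.257 rad), for 0.2 s.
2. then the start button is pressed down with the dial so set (all of step 1 and value of joint start above 0.0045 m), for 0.05 s.
At the end, for the whole second after the job is handed in: the dial rests four clicks (80 degrees, within 6) clockwise of where it began, the start button has been pressed after that (at least 4.5 mm of its 6 mm) and is up again, and the vials, bottle, label roll, pen pot and stapler stand upright within 15 mm of where they were (all of step 1 and value of joint start below 0.001 m and distance of each of vial_a, vial_b, gel, labels, penpot, stapler from where it was at the start of the episode below 0.015 m and angle between each of vial_a, vial_b, gel, labels, penpot, stapler's own z axis and vertical below 0.2 rad); the robot touches nothing.
It fails at once if the dial is turned on into a fifth click (more than 4.7 clicks) (distance of dial_rim from where it was at the start of the episode above 0.0658 m).
It fails at once if the start button is pressed before the dial has reached its fourth click (value of joint start above 0.003 m and distance of dial_rim from where it was at the start of the episode below 0.0529 m).
It fails at once if the dial is pushed roughly (more than 25 N) (contact force between the fingers and dial above 25 N).
It fails at once if a vial, the bottle, the label roll, the pen pot or the stapler is moved, lifted (15 mm) or tipped (distance of any of vial_a, vial_b, gel, labels, penpot, stapler from where it was at the start of the episode above 0.015 m or angle between any of vial_a, vial_b, gel, labels, penpot, stapler's own z axis and vertical above 0.3 rad).
It also fails if it takes over 56 s, if anything falls off the work surface, if the arm or the gripper's body presses on something with over 40 N, if the wrist force passes 120 N, or if a joint passes its speed limit or range.

## Working session

There is one attempt and no reset: what is moved stays moved. The work goes in short steps, Python scripts to look and compute and a tool call to move; the robot and the scene stay as the last step left them, time stands still between calls to the robot, and variables do not carry over. Pictures are saved under pics/ and viewed, and the job is handed in when it is done.

Besides the shell and the picture viewer there is one more tool, called after "Call:" as name([rows], argument=value, ...), one row to a line, values as JSON. play_rows: Moves the arm, as the interface text tells. Its arguments: {"type":"object","properties":{"slide":{"type":"array","items":{"type":"array","items":{"type":"number"}}},"yaw":{"type":"array","items":{"type":"number"}},"grip":{"type":"array","items":{"type":"number"}}},"required":["slide","yaw","grip"]}

```bash
ls; mkdir -p pics
python3 - <<'E'
from plant import readout,cams,manip
import cv2,numpy as np
s=readout.state();print(s)
print(manip.finger_overhang, [a for a in dir(manip) if a[0]!='_'])
for n in ["scene","top","wrist"]:
    f=cams.grab_frame(n);cv2.imwrite(f"pics/{n}0.png",f["image"][:,:,::-1])
    print(n,{k:np.round(v,4).tolist() for k,v in f.items() if k!="image"})
E
```

```text
pics
{'time': 0.0, 'joint_pos': array([-1.27898813e+00,  5.33566818e-02,  1.61430208e+00, -1.58497097e-05,
        1.47599931e+00, -1.19016631e-01]), 'joint_vel': array([-0.00054164, -0.00149656,  0.00151781, -0.00061132, -0.00084272,
        0.00205143]), 'joint_efforts': array([-3.83796180e-05, -3.93683195e+01, -3.70177531e+01,  5.71573295e-06,
        7.21707882e-03, -2.26603436e-05]), 'tool_pos': array([ 0.24939352, -0.57234681,  0.20515836]), 'tool_rot': array([ 0.1441611 , -0.14429824,  0.69296779, -0.69151373]), 'contact_force': array([-0.10092995, -0.52886794, -1.24121094]), 'ft_torque': array([ 0.04388337, -0.01993453,  0.04746033]), 'gripper_width': 1.0019075938826534}
0.011 ['IKError', 'finger_overhang']
scene {'mtx': [[505.2002, 0.0, 323.861], [0.0, 505.2002, 248.4278], [0.0, 0.0, 1.0]], 'dist': [-0.0336, 0.0, 0.0, 0.0, 0.0], 'R': [[0.6022, 0.7981, 0.0192], [0.4871, -0.3482, -0.8009], [-0.6325, 0.4916, -0.5985]], 't': [-0.3312, -0.1686, 1.4783]}
top {'mtx': [[615.5487, 0.0, 334.544], [0.0, 615.5487, 242.6679], [0.0, 0.0, 1.0]], 'dist': [-0.0461, 0.0, 0.0, 0.0, 0.0], 'R': [[-0.0041, -0.9998, -0.0169], [-0.9809, 0.0073, -0.1942], [0.1943, 0.0157, -0.9808]], 't': [0.0164, 0.5384, 1.3859]}
wrist {'mtx': [[336.1529, 0.0, 326.5551], [0.0, 336.1529, 232.9385], [0.0, 0.0, 1.0]], 'dist': [-0.0405, 0.0, 0.0, 0.0, 0.0], 'mount': [[-0.0009, 0.9476, 0.3195, -0.081], [0.0003, -0.3195, 0.9476, -0.1677], [1.0, 0.001, 0.0, 0.0018], [0.0, 0.0, 0.0, 1.0]]}
```

View pics/scene0.png

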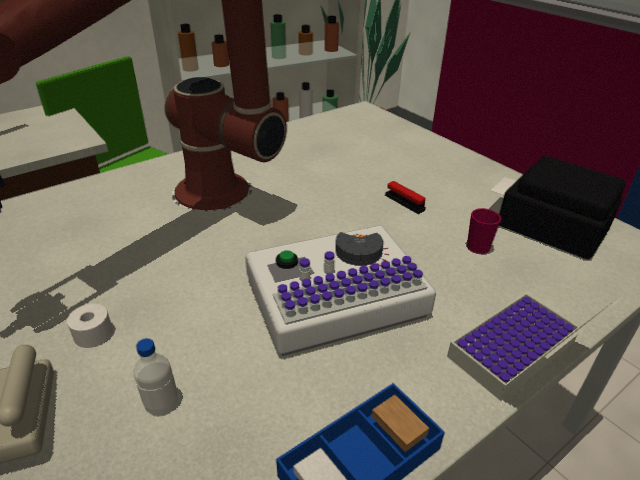

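View pics/top0.png

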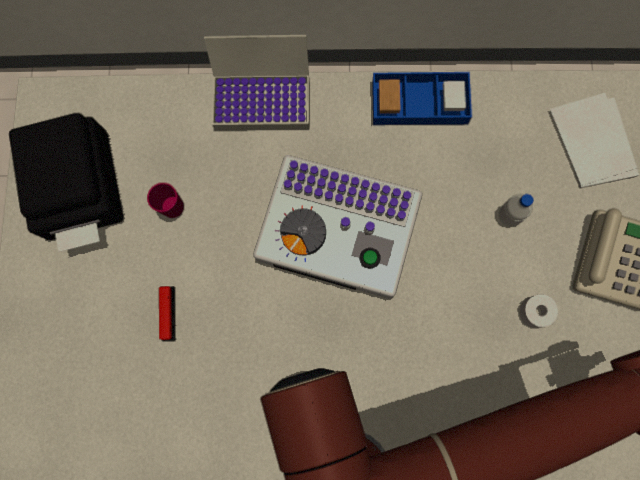

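View pics/wrist0.png

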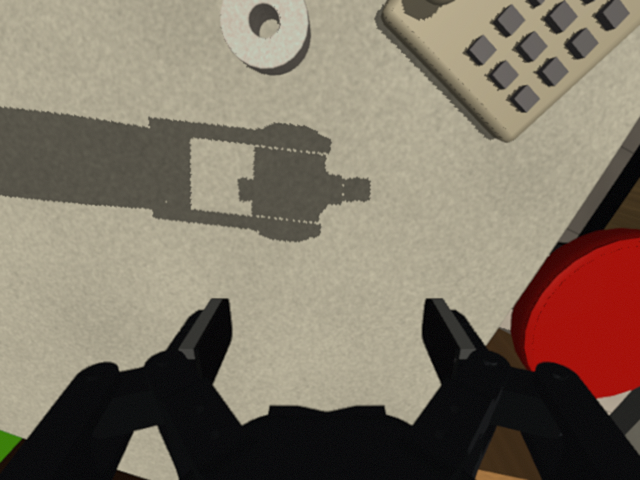

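The top view shows the dial at about (302,232) with its orange pocket near (294,243), the button at (370,258), and loose vials at (345,224) and (369,228). I'll zoom in and measure.

```bash
cat > h.py <<'E'
import numpy as np,cv2
from scipy.spatial.transform import Rotation as Ro
def ray(f,uv,z,R=None,t=None):
    p=cv2.undistortPoints(np.array([[uv]],float),f["mtx"],f["dist"])[0,0]
    R=f["R"] if R is None else R; t=f["t"] if t is None else t
    o=-R.T@t; d=R.T@np.array([p[0],p[1],1.]); return o+d*(z-o[2])/d[2]
def wristRT(f,s):
    w,x,y,z=s["tool_rot"]; Rt=Ro.from_quat([x,y,z,w]).as_matrix()
    M=f["mount"]; Rc=Rt@M[:3,:3]; o=Rt@M[:3,3]+s["tool_pos"]
    return Rc.T,-Rc.T@o
def proj(f,X,R=None,t=None):
    R=f["R"] if R is None else R; t=f["t"] if t is None else t
    return cv2.projectPoints(np.atleast_2d(X).astype(float),cv2.Rodrigues(R)[0],np.array(t,float),f["mtx"],f["dist"])[0][:,0]
E
python3 - <<'E'
from h import *
from plant import readout,cams
f=cams.grab_frame("top");im=f["image"]
c=im[145:305,245:435][:,:,::-1]
cv2.imwrite("pics/topz.png",cv2.resize(c,None,fx=4,fy=4,interpolation=cv2.INTER_CUBIC))
hsv=cv2.cvtColor(im,cv2.COLOR_RGB2HSV)
def blob(m,z,name,roi):
    k=np.zeros(m.shape,bool);k[roi[1]:roi[3],roi[0]:roi[2]]=1
    m=m&k;ys,xs=np.nonzero(m);uv=(xs.mean(),ys.mean());print(name,len(xs),np.round(uv,1),np.round(ray(f,uv,z),4))
H,S,V=hsv[...,0].astype(int),hsv[...,1],hsv[...,2]
blob((H>50)&(H<80)&(S>100)&(V>50),.09,"btn",(340,230,400,280))
blob((H>8)&(H<25)&(S>120),.089,"orange",(265,200,335,265))
# warmer outline
m=((S<40)&(V>165)).astype(np.uint8);m[:140]=0;m[310:]=0;m[:,:240]=0;m[:,440:]=0
m=cv2.morphologyEx(m,cv2.MORPH_OPEN,np.ones((3,3)))
cs=cv2.findContours(m,0,2)[0];cc=max(cs,key=cv2.contourArea);r=cv2.minAreaRect(cc);b=cv2.boxPoints(r);print(r)
for p in b: print(np.round(p,1),np.round(ray(f,p,.08),4))
print("tcp state",readout.state()["tool_pos"])
E
```

```text
btn 155 [369.8 256.6] [ 0.4985 -0.0669  0.09  ]
orange 328 [294.4 243.7] [0.5297 0.1042 0.089 ]
((337.4724426269531, 224.53103637695312), (143.72817993164062, 105.21498107910156), 15.068489074707031)
[254.4 256.6] [0.5019 0.1965 0.08  ]
[281.8 155. ] [0.7454 0.1369 0.08  ]
[420.5 192.4] [ 0.6509 -0.1878  0.08  ]
[393.2 294. ] [ 0.4142 -0.1188  0.08  ]
tcp state [ 0.24943744 -0.57258993  0.20561589]
```

View pics/topz.png

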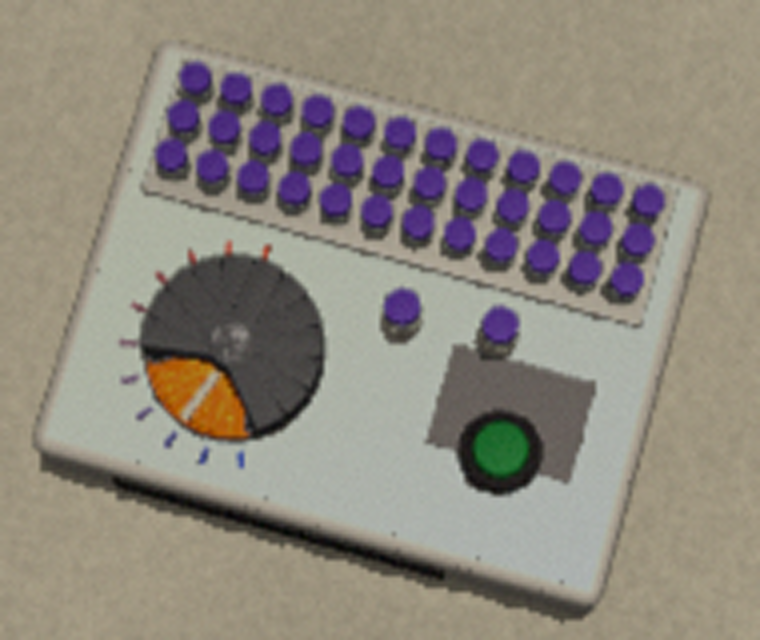

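Run:
```python
from h import *
from plant import readout,cams
s=readout.state();w,x,y,z=s["tool_rot"];print(np.round(Ro.from_quat([x,y,z,w]).as_matrix(),3))
f=cams.grab_frame("top");im=f["image"]
for n,uv,z in [("hub",(302.5,230.5),.111),("wl1",(245+217/4,145+370/4),.089),("wl2",(245+187/4,145+418/4),.089),("gel",(518,208),0.07),("lab",(541,311),.05),("va",(345,222),.126),("vb",(369,227),.126)]:
    print(n,ray(f,uv,z).round(4))
for i,uv in enumerate([(240,460),(205,457),(170,440),(143,413),(129,378),(129,343),(138,306),(160,275),(192,255),(228,247),(267,250)]):
    print(i,ray(f,(245+uv[0]/4,145+uv[1]/4),.08).round(4))
```

```text
[[-0.917 -0.     0.399]
 [-0.399  0.001 -0.917]
 [-0.    -1.    -0.001]]
hub [0.5555 0.0844 0.111 ]
wl1 [0.544  0.0933 0.089 ]
wl2 [0.5162 0.1102 0.089 ]
gel [ 0.6144 -0.4154  0.07  ]
lab [ 0.3759 -0.4592  0.05  ]
va [ 0.5709 -0.0114  0.126 ]
vb [ 0.559  -0.0647  0.126 ]
0 [0.4933 0.0805 0.08  ]
1 [0.4952 0.1005 0.08  ]
2 [0.5052 0.1206 0.08  ]
3 [0.521  0.1363 0.08  ]
4 [0.5416 0.1446 0.08  ]
5 [0.5621 0.1449 0.08  ]
6 [0.584 0.14  0.08 ]
7 [0.6023 0.1275 0.08  ]
8 [0.6141 0.109  0.08  ]
9 [0.6187 0.0881 0.08  ]
10 [0.6167 0.0654 0.08  ]
```

Call:
play_rows([
  [0,-2,0],
  [0,-2,0],
  [0,-2,0],
  [0,-2,0],
  [0,-1,0],
  [0,0,0],
  [0,0,0],
  [0,0,0],
  [0,0,0],
], yaw=[-7.9,-7.9,-7.9,-7.9,-7.9,-7.9,-7.9,-7.9,-7.9], grip=[1,1,1,1,1,1,1,1,1])

```text
time: 1.15
tool_pos: [0.2496, -0.5729, 0.2962]
tool_rot: [0.521, -0.521, 0.478, -0.478]
contact_force: [-1.0, 0.2, 0.0]
gripper_width: -0.002
```

```bash
cat >> h.py <<'E'
def Rt(s):
    w,x,y,z=s["tool_rot"]; return Ro.from_quat([x,y,z,w]).as_matrix()
def rep(s,goal=None):
    R=Rt(s); za=np.degrees(np.arctan2(R[1,2],R[0,2]))
    print("t",round(s["time"],2),"pos",s["tool_pos"].round(4),"zang",za.round(2),"F",s["contact_force"].round(1),"g",round(s["gripper_width"],3),"down",R[:,1].round(3))
    if goal is not None: print("slide cm",(100*R.T@(np.array(goal)-s["tool_pos"])).round(2))
E
python3 - <<'E'
from h import *
from plant import readout
s=readout.state();rep(s,[.52,.03,.29]);print(s["joint_pos"].round(2))
E
```

```text
t 1.15 pos [ 0.2496 -0.5729  0.2962] zang 4.96 F [-1.   0.2  0. ] g -0.002 down [-0.  0. -1.]
slide cm [-57.72   0.64  32.16]
[-1.28  0.02  1.5   0.    1.62 -1.37]
```

Call:
play_rows([
  [-2,0,1.1],
  [-3.6,0,2],
  [-3.6,0,2],
  [-3.6,0,2],
  [-3.6,0,2],
  [-3.6,0,2],
  [-3.6,0,2],
  [-3.6,0,2],
  [-3.6,0,2],
  [-3.6,0,2],
  [-3.6,0,2],
  [-3.6,0,2],
], yaw=[0,0,0,0,0,0,0,0,0,0,0,0], grip=[1,1,1,1,1,1,1,1,1,1,1,1])

```text
time: 2.35
tool_pos: [0.4465, -0.138, 0.2965]
tool_rot: [0.52, -0.52, 0.479, -0.48]
contact_force: [0.5, 0.2, -0.2]
gripper_width: -0.001
```

Call:
play_rows([
  [-3.6,0,2],
  [-3.6,0,2],
  [-3.6,0,2],
  [-3.4,0,2],
  [-2,0,1.1],
  [0,0,0],
], yaw=[0,0,0,0,0,0], grip=[1,1,1,1,1,1])

```text
time: 2.95
tool_pos: [0.5242, 0.0315, 0.296]
tool_rot: [-0.521, 0.521, -0.479, 0.478]
contact_force: [0.1, -0.9, -0.4]
gripper_width: 0.001
```

Run:
```python
from h import *
from plant import readout,cams
s=readout.state();rep(s);print(s["joint_pos"].round(2))
f=cams.grab_frame("wrist");im=f["image"];cv2.imwrite("pics/w1.png",im[:,:,::-1])
R,t=wristRT(f,s)
print("dial proj",proj(f,[[.556,.084,.111],[.4985,-.067,.09]],R,t), "tip",proj(f,s["tool_pos"]+[0,0,-.011],R,t))
```

```text
t 2.95 pos [0.5242 0.0315 0.296 ] zang 4.87 F [ 0.1 -0.9 -0.4] g 0.001 down [-0.001  0.001 -1.   ]
[-0.08 -0.22  1.73  0.    1.64 -0.17]
dial proj [[362.33478874 151.5171751 ]
 [299.12378519 271.90342062]] tip [[327.54719226 265.55206113]]
```

View pics/w1.png

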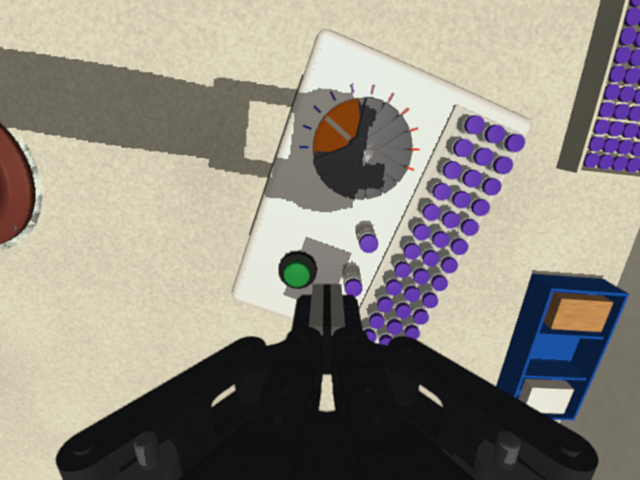

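Run:
```python
from h import *
from plant import readout,cams
s=readout.state();f=cams.grab_frame("wrist");im=f["image"];R,t=wristRT(f,s);T=Rt(s)
for x in(-.011,0,.011):
  for y in (-.011,-.005,0,.011): print(x,y,proj(f,s["tool_pos"]+T@[x,y,0],R,t)[0].round(1))
cv2.imwrite("pics/w1z.png",cv2.resize(im[70:220,280:440,::-1],None,fx=4,fy=4,interpolation=cv2.INTER_CUBIC))
cv2.imwrite("pics/w1t.png",cv2.resize(im[250:370,250:410,::-1],None,fx=4,fy=4,interpolation=cv2.INTER_CUBIC))
```

```text
-0.011 -0.011 [327.7 263.5]
-0.011 -0.005 [327.7 258.9]
-0.011 0 [327.6 255.2]
-0.011 0.011 [327.6 247.9]
0 -0.011 [327.7 283. ]
0 -0.005 [327.6 277.8]
0 0 [327.6 273.8]
0 0.011 [327.5 265.5]
0.011 -0.011 [327.6 301.6]
0.011 -0.005 [327.6 296. ]
0.011 0 [327.6 291.6]
0.011 0.011 [327.5 282.6]
```

View pics/w1z.png

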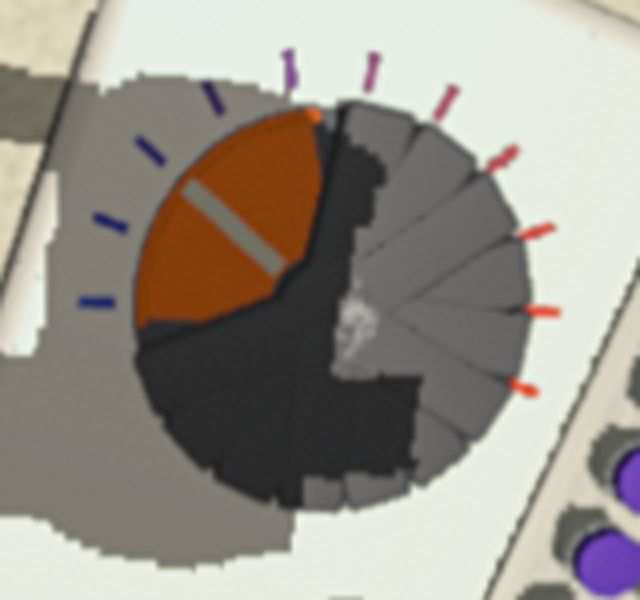

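View pics/w1t.png

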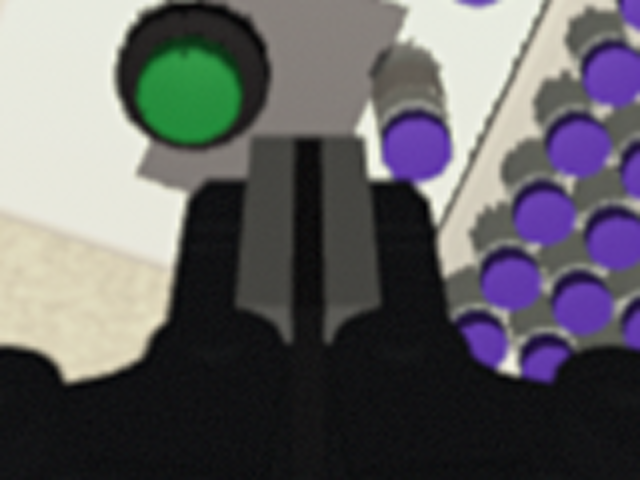

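Run:
```python
from h import *
from plant import readout,cams
s=readout.state();T=Rt(s)
out=[]
for n in("scene","top"):
    f=cams.grab_frame(n);im=f["image"][:,:,::-1].copy()
    P=lambda y,x=0:proj(f,s["tool_pos"]+T@[x,y,0])[0]
    p=P(0);print(n,p,P(.011),P(.011,.011),P(.011,-.011))
    x0,y0=(p-[50,37]).astype(int);c=cv2.resize(im[y0:y0+75,x0:x0+100],None,fx=4,fy=4,interpolation=cv2.INTER_CUBIC)
    for q,col in((P(.011),(0,255,255)),(P(.011,.011),(255,0,255)),(P(.011,-.011),(0,255,0)),(P(-.06),(255,255,255))):
        cv2.circle(c,tuple(int(v) for v in (q-[x0,y0]+.5)*4),3,col,-1)
    out.append(c)
cv2.imwrite("pics/tip.png",np.hstack(out))
```

```text
scene [330.57096096 165.92403725] [330.41519245 170.95136896] [326.24762703 172.65895008] [334.53252565 169.26476347]
top [324.2940789  225.94579762] [324.48264367 227.18639266] [330.06449543 226.69547149] [318.90102188 227.67741861]
```

View pics/tip.png

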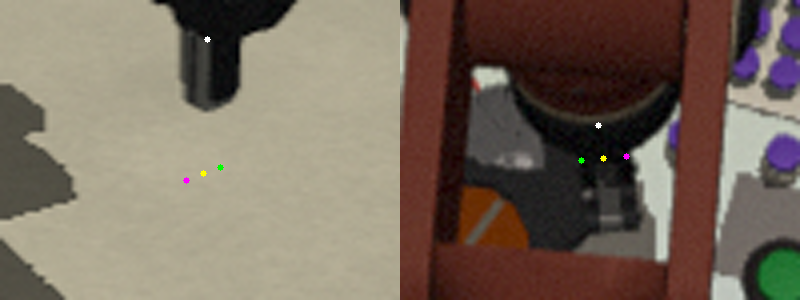

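Run:
```python
from h import *
from plant import readout,cams
s=readout.state();T=Rt(s)
fs=cams.grab_frame("scene");ft=cams.grab_frame("top");fw=cams.grab_frame("wrist");Rw,tw=wristRT(fw,s)
print("centres",-fs["R"].T@fs["t"],-ft["R"].T@ft["t"],-Rw.T@tw)
def line(f,uv,R,t): 
    a=ray(f,uv,.3,R,t);b=-R.T@t;d=a-b;return b,d/np.linalg.norm(d)
def tri(L):
    A=sum(np.eye(3)-np.outer(d,d) for b,d in L);c=sum((np.eye(3)-np.outer(d,d))@b for b,d in L)
    X=np.linalg.solve(A,c);return X,[np.linalg.norm((np.eye(3)-np.outer(d,d))@(X-b)) for b,d in L]
ls=line(fs,(280+207/4,128+108/4),fs["R"],fs["t"]);lw=line(fw,(327,284),Rw,tw);lt=line(ft,(274+215/4,188+205/4),ft["R"],ft["t"])
for L in((ls,lw),(ls,lt),(lw,lt)):
    X,e=tri(L);print(X.round(4),np.round(e,4),"tool",(T.T@(X-s["tool_pos"])).round(4))
cv2.imwrite("pics/sc2.png",cv2.resize(fs["image"][60:240,220:440,::-1],None,fx=3.5,fy=3.3,interpolation=cv2.INTER_CUBIC))
cv2.imwrite("pics/tp2.png",cv2.resize(ft["image"][140:320,230:450,::-1],None,fx=3.5,fy=3.3,interpolation=cv2.INTER_CUBIC))
```

```text
centres [ 1.2166958  -0.52112207  0.75612477] [ 0.2590222  -0.00933184  1.46410524] [0.51635474 0.10837903 0.46407364]
[0.5225 0.0328 0.3179] [0.0005 0.0005] tool [-0.0045 -0.0215 -0.0007]
[0.5022 0.0325 0.3082] [0.0126 0.0126] tool [-0.0059 -0.0118 -0.021 ]
[0.5124 0.0195 0.2822] [0.0126 0.0126] tool [ 0.0079  0.0142 -0.0118]
```

View pics/sc2.png

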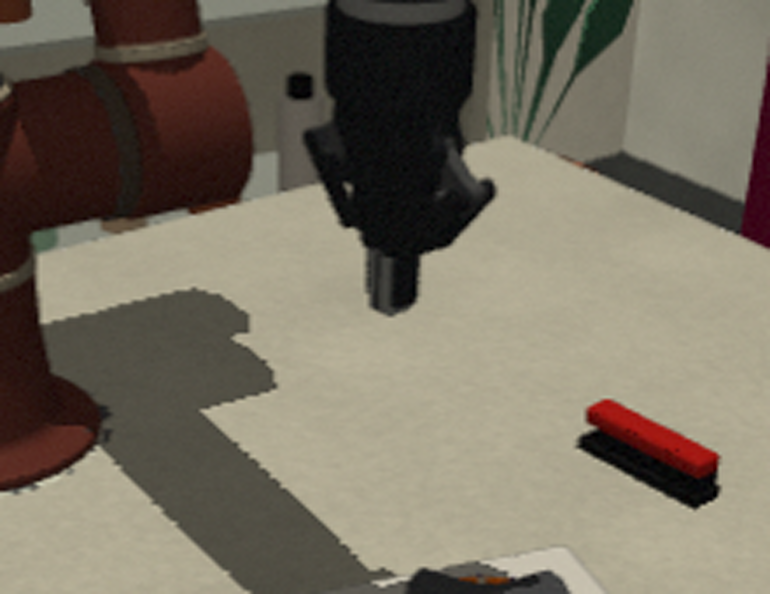

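View pics/tp2.png

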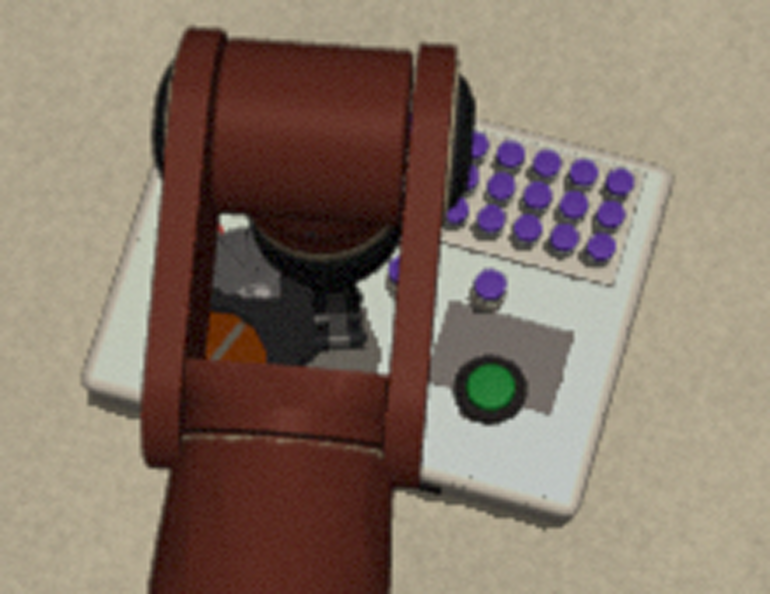

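Run:
```python
from h import *
from plant import readout,cams
s=readout.state()
fw=cams.grab_frame("wrist");R,t=wristRT(fw,s)
M=[(97,302),(111,222),(150,150),(213,98),(290,70),(373,72),(447,103),(503,158),(537,232),(542,311),(524,388)]
P=np.array([ray(fw,(280+a/4,70+b/4),.08,R,t)[:2] for a,b in M])
A=np.c_[2*P,np.ones(len(P))];x=np.linalg.lstsq(A,(P**2).sum(1),rcond=None)[0]
print("wrist circle",x[:2].round(4),np.sqrt(x[2]+x[0]**2+x[1]**2).round(4))
d=P-x[:2];print(np.degrees(np.arctan2(d[:,1],d[:,0])).round(1))
Q=np.array([(.4933,.0805),(.4952,.1005),(.5052,.1206),(.521,.1363),(.5416,.1446),(.5621,.1449),(.584,.14),(.6023,.1275),(.6141,.109),(.6187,.0881),(.6167,.0654)])
A=np.c_[2*Q,np.ones(len(Q))];x=np.linalg.lstsq(A,(Q**2).sum(1),rcond=None)[0]
print("top circle",x[:2].round(4),np.sqrt(x[2]+x[0]**2+x[1]**2).round(4))
d=Q-x[:2];print(np.degrees(np.arctan2(d[:,1],d[:,0])).round(1))
print([ray(fw,p,z,R,t).round(4) for p,z in (((296,270),.09),((280+180/4,70+183/4),.089),((280+283/4,70+270/4),.089))])
```

```text
wrist circle [0.5564 0.0828] 0.0623
[-176.7  163.2  143.4  123.7  103.7   83.3   63.5   44.    23.7    3.8
  -16.2]
top circle [0.5562 0.0832] 0.0631
[-177.5  164.2  143.8  123.5  103.4   84.5   63.9   43.8   24.     4.4
  -16.4]
[array([ 0.4936, -0.0684,  0.09  ]), array([0.5148, 0.1123, 0.089 ]), array([0.5443, 0.0923, 0.089 ])]
```

Run:
```python
from h import *
from plant import readout
rep(readout.state(),[.5275,.1179,.15])
```

```text
t 3.35 pos [0.5236 0.0283 0.2966] zang 4.55 F [ 0.8 -0.5  0.7] g 0.003 down [ 0. -0. -1.]
slide cm [-8.9  14.66  1.09]
```

Call:
play_rows([
  [-2,1,0.25],
  [-2.4,2,0.3],
  [-2.4,3,0.3],
  [-2,3,0.2],
  [0,3,0],
  [0,2,0],
  [0,0.6,0],
  [0,0,0],
], yaw=[0,0,0,0,0,0,0,0], grip=[1,1,1,1,1,1,1,1])

```text
time: 4.15
tool_pos: [0.5266, 0.1172, 0.1497]
tool_rot: [-0.519, 0.52, -0.48, 0.479]
contact_force: [-0.2, 0.1, 0.5]
gripper_width: -0.005
```

```bash
cat > look.py <<'E'
import sys
from h import *
from plant import readout,cams
tag=sys.argv[1]
s=readout.state();fw=cams.grab_frame("wrist");s1=readout.state();fs=cams.grab_frame("scene")
rep(s,[.5275,.1179,.15]);rep(s1)
c=cv2.resize(fs["image"][200:290,300:420,::-1],(560,420),interpolation=cv2.INTER_CUBIC)
cv2.imwrite(f"pics/{tag}s.png",c);cv2.imwrite(f"pics/{tag}w.png",fw["image"][:,:,::-1])
E
python3 look.py a
```

```text
t 4.15 pos [0.5266 0.1172 0.1497] zang 4.59 F [-0.2  0.1  0.5] g -0.005 down [-0.002 -0.    -1.   ]
slide cm [-0.06 -0.03  0.09]
t 4.2 pos [0.5275 0.1173 0.1511] zang 4.6 F [0.4 0.5 0.6] g 0.001 down [ 0.001  0.    -1.   ]
```

View pics/as.png

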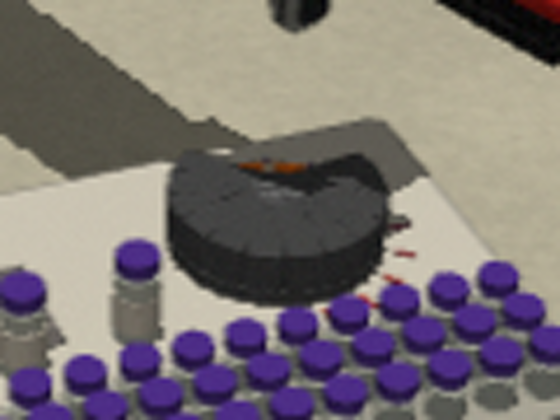

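View pics/aw.png

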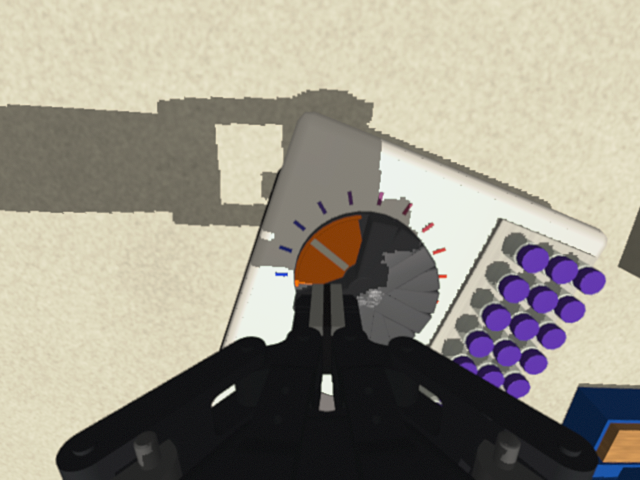

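Run:
```python
from h import *
from plant import readout,cams
s=readout.state();fw=cams.grab_frame("wrist");R,t=wristRT(fw,s);fs=cams.grab_frame("scene")
for z in (.089,.098,.111,.14,.15,.16,.17,.18): print(z,"w",proj(fw,[.527,.1175,z],R,t)[0].round(1),"s",proj(fs,[.527,.1175,z])[0].round(1))
```

```text
0.089 w [325.5 235.9] s [359.7 237.9]
0.098 w [325.5 240.1] s [360.  234.6]
0.111 w [325.5 246.7] s [360.3 229.9]
0.14 w [325.5 264.6] s [361.1 219.1]
0.15 w [325.5 272. ] s [361.4 215.3]
0.16 w [325.6 280.1] s [361.7 211.5]
0.17 w [325.6 289.2] s [362.  207.6]
0.18 w [325.6 299.3] s [362.3 203.7]
```

Call:
play_rows([
  [0,1,0],
  [0,1,0],
  [0,0.8,0],
  [0,0.5,0],
  [0,0,0],
], yaw=[0,0,0,0,0], grip=[1,1,1,1,1])

```text
time: 4.85
tool_pos: [0.5262, 0.1176, 0.1158]
tool_rot: [-0.519, 0.521, -0.48, 0.479]
contact_force: [0.1, -0.2, 0.3]
gripper_width: -0.0
```

```bash
python3 look.py b
```

```text
t 4.85 pos [0.5262 0.1176 0.1158] zang 4.64 F [ 0.1 -0.2  0.3] g -0.0 down [-0.003 -0.    -1.   ]
slide cm [-0.01 -3.42  0.12]
t 4.9 pos [0.5267 0.1177 0.1166] zang 4.64 F [0.3 1.1 0. ] g -0.001 down [-0.001 -0.    -1.   ]
```

View pics/bs.png

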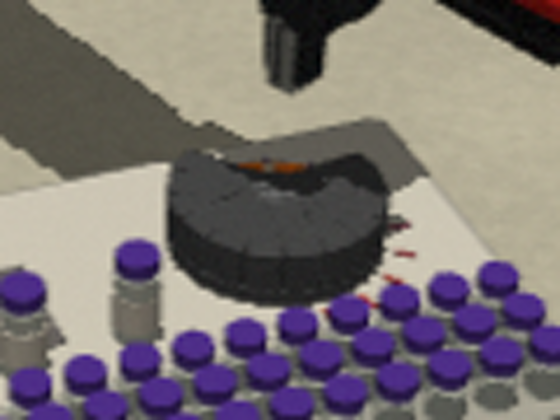

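View pics/bw.png

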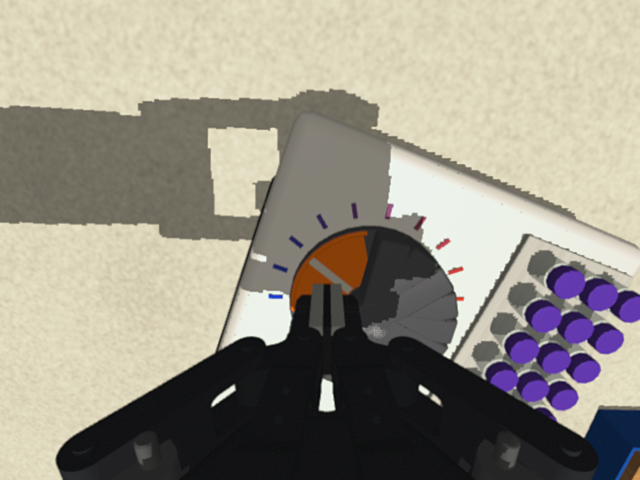

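Call:
play_rows([
  [0,0.8,0],
  [0,0.8,0],
  [0,0.6,0],
  [0,0,0],
], yaw=[0,0,0,0], grip=[1,1,1,1])

```text
time: 5.35
tool_pos: [0.5261, 0.1176, 0.0937]
tool_rot: [-0.519, 0.521, -0.48, 0.479]
contact_force: [-0.2, 0.2, 0.5]
gripper_width: -0.001
```

```bash
python3 look.py c
```

```text
t 5.35 pos [0.5261 0.1176 0.0937] zang 4.64 F [-0.2  0.2  0.5] g -0.001 down [-0.003 -0.    -1.   ]
slide cm [-0.02 -5.63  0.13]
t 5.4 pos [0.5265 0.1176 0.0944] zang 4.64 F [ 0.1 -0.6 -0.3] g -0.0 down [-0.002 -0.    -1.   ]
```

View pics/cs.png

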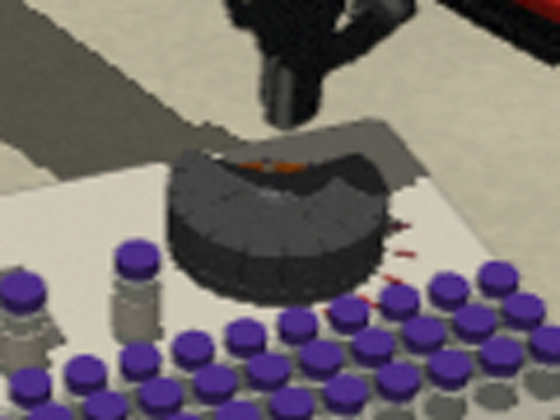

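View pics/cw.png

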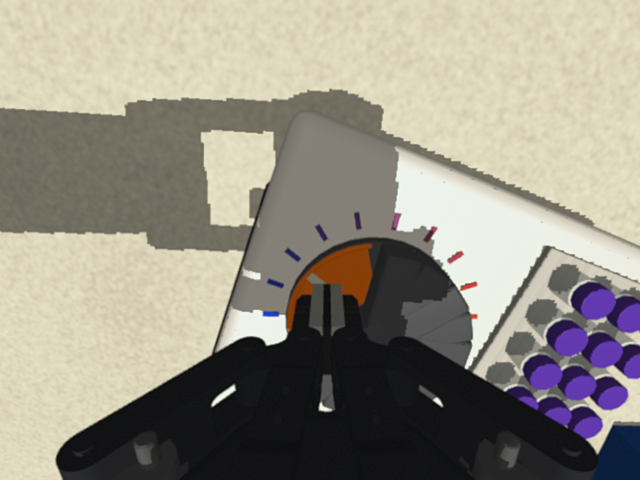

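Call:
play_rows([
  [0,0.5,0],
  [0,0.5,0],
  [0,0.5,0],
  [0,0.3,0],
  [0,0,0],
], yaw=[0,0,0,0,0], grip=[1,1,1,1,1])

```text
time: 5.95
tool_pos: [0.5266, 0.1177, 0.0765]
tool_rot: [-0.519, 0.52, -0.48, 0.479]
contact_force: [-0.2, 0.7, -0.2]
gripper_width: 0.001
```

```bash
python3 look.py d
```

```text
t 5.95 pos [0.5266 0.1177 0.0765] zang 4.64 F [-0.2  0.7 -0.2] g 0.001 down [-0.001 -0.    -1.   ]
slide cm [-0.02 -7.35  0.08]
t 6.0 pos [0.5269 0.1177 0.077 ] zang 4.64 F [-0.2  0.8 -0.4] g -0.001 down [-0.001 -0.    -1.   ]
```

View pics/ds.png

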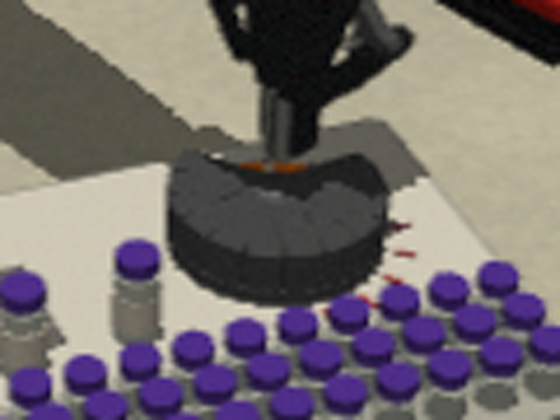

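View pics/dw.png

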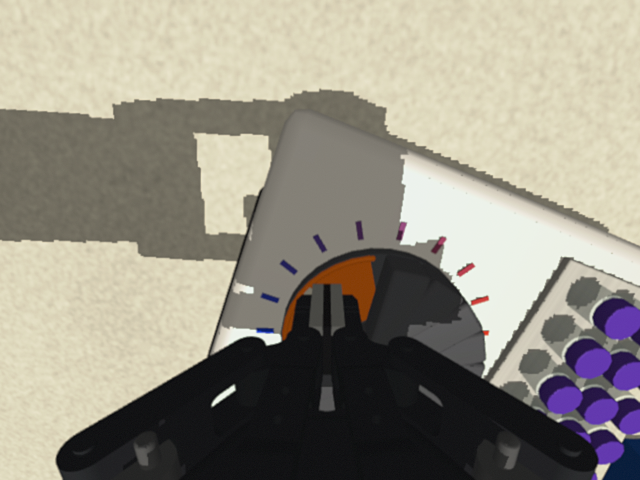

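Call:
play_rows([
  [0,0.3,0],
  [0,0,0.3],
  [0,0,0.3],
  [0,0,0.1],
  [0,0,0],
], yaw=[0,0,0,0,0], grip=[1,1,1,1,1])

```text
time: 6.55
tool_pos: [0.5345, 0.1183, 0.0746]
tool_rot: [0.52, -0.52, 0.479, -0.479]
contact_force: [-0.0, 0.6, -0.5]
gripper_width: -0.003
```

```bash
python3 look.py e
```

```text
t 6.55 pos [0.5345 0.1183 0.0746] zang 4.64 F [-0.   0.6 -0.5] g -0.003 down [ 0.  0. -1.]
slide cm [-0.02 -7.54 -0.69]
t 6.6 pos [0.5343 0.1183 0.0745] zang 4.64 F [-0.6 -0.6 -0.5] g 0.0 down [ 0.  0. -1.]
```

View pics/ew.png

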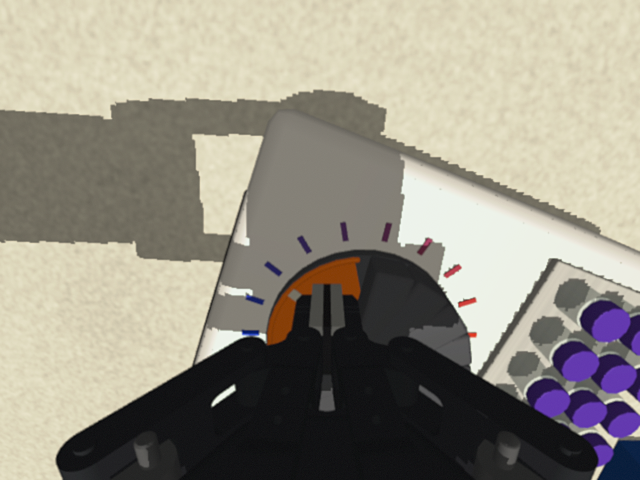

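Call:
play_rows([
  [0,0,0.1],
  [0,0,0.1],
  [0,0,0.1],
], yaw=[0,0,0], grip=[1,1,1])

```text
time: 6.95
tool_pos: [0.537, 0.1185, 0.0743]
tool_rot: [-0.52, 0.52, -0.48, 0.479]
contact_force: [-2.2, -0.1, 0.2]
gripper_width: -0.002
```

Call:
play_rows([
  [0,0,0.1],
  [0,0,0],
], yaw=[0,0], grip=[1,1])

```text
time: 7.15
tool_pos: [0.5374, 0.1185, 0.0741]
tool_rot: [-0.519, 0.52, -0.48, 0.479]
contact_force: [-3.8, -0.6, 1.6]
gripper_width: 0.004
```

Call:
play_rows([
  [0,0,0.1],
  [0,0,0],
], yaw=[0,0], grip=[1,1])

```text
time: 7.35
tool_pos: [0.5379, 0.1186, 0.074]
tool_rot: [-0.519, 0.521, -0.48, 0.479]
contact_force: [-5.8, -0.5, 2.8]
gripper_width: 0.003
```

Call:
play_rows([
  [-0.05,0,0.13],
  [-0.06,0,0.13],
  [-0.06,0,0.13],
  [-0.06,0,0.13],
  [0,0,0],
], yaw=[2,2,2,2,0], grip=[1,1,1,1,1])

```text
time: 7.85
tool_pos: [0.5451, 0.1212, 0.0747]
tool_rot: [-0.486, 0.485, -0.514, 0.515]
contact_force: [-0.5, 0.6, -0.1]
gripper_width: -0.004
```

```bash
cat > st.py <<'E'
import sys
from h import *
from plant import readout,cams
C=np.array([.5563,.0830])
s=readout.state();rep(s);T=Rt(s);p=s["tool_pos"][:2]-C
print("polar",np.degrees(np.arctan2(p[1],p[0])).round(2),"r",np.linalg.norm(p).round(4),"tool-frame p (x,z)",(T[:2,0]@p).round(4),(T[:2,2]@p).round(4))
if len(sys.argv)>1:
    f=cams.grab_frame("wrist");cv2.imwrite(f"pics/{sys.argv[1]}.png",f["image"][:,:,::-1])
E
python3 st.py f
```

```text
t 7.85 pos [0.5451 0.1212 0.0747] zang -3.36 F [-0.5  0.6 -0.1] g -0.004 down [ 0.002  0.    -1.   ]
polar 106.36 r 0.0399 tool-frame p (x,z) -0.0375 -0.0134
```

View pics/f.png

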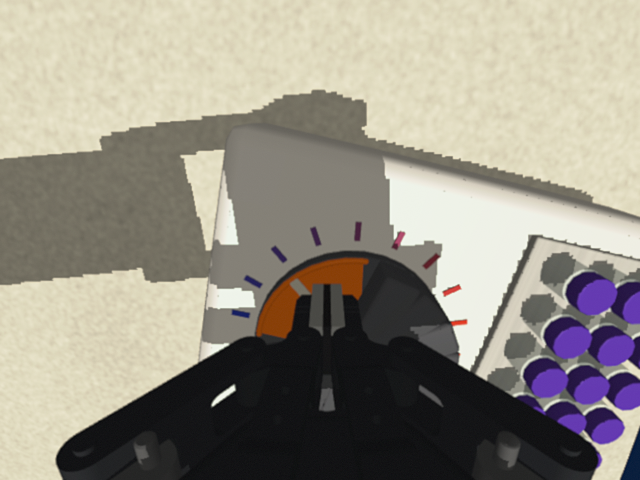

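```bash
cat > dial.py <<'E'
# dial angle from wrist image: orange region edge at the clockwise wall / white line
import sys
from h import *
from plant import readout,cams
C=np.array([.5563,.0830])
s=readout.state();f=cams.grab_frame("wrist");im=f["image"];R,t=wristRT(f,s)
hsv=cv2.cvtColor(im,cv2.COLOR_RGB2HSV).astype(int)
m=(hsv[...,0]>5)&(hsv[...,0]<20)&(hsv[...,1]>150)&(hsv[...,2]>60)
ys,xs=np.nonzero(m);P=np.array([ray(f,(x,y),.089,R,t)[:2] for x,y in zip(xs,ys)])-C
r=np.linalg.norm(P,axis=1);a=np.degrees(np.arctan2(P[:,1],P[:,0]))%360
k=(r>.03)&(r<.05);print("n",k.sum(),"orange ang min/1%/99%/max",np.percentile(a[k],[0,1,99,100]).round(1))
d=im.copy()
for i in range(11):
    th=np.radians(183.5-20*i);q=proj(f,[C[0]+.062*np.cos(th),C[1]+.062*np.sin(th),.08],R,t)[0];cv2.putText(d,str(i),tuple(int(v) for v in q),0,.5,(255,0,255),1)
for th in [float(v) for v in sys.argv[2:]]:
    for rr in np.arange(.03,.052,.003):
        q=proj(f,[C[0]+rr*np.cos(np.radians(th)),C[1]+rr*np.sin(np.radians(th)),.111],R,t)[0];cv2.circle(d,tuple(int(v) for v in q),1,(0,255,0),-1)
cv2.imwrite(f"pics/{sys.argv[1]}.png",d[:,:,::-1])
E
python3 dial.py g 94.5 74.5
```

```text
n 2483 orange ang min/1%/99%/max [ 79.5  81.1 165.9 167.7]
```

View pics/g.png

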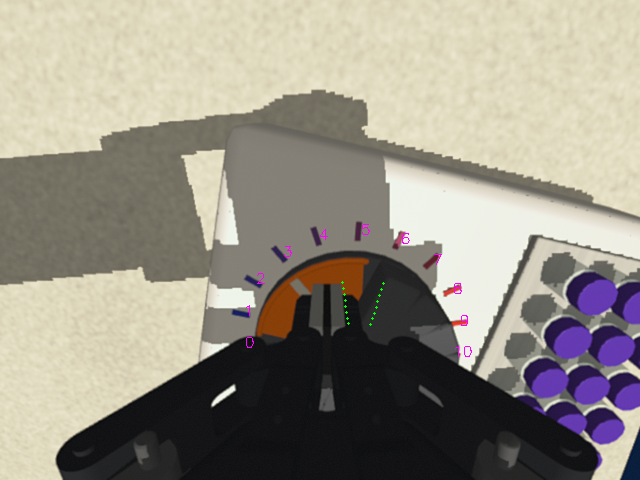

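Call:
play_rows([
  [-0.05,0,0.13],
  [-0.05,0,0.13],
  [-0.05,0,0.13],
  [-0.05,0,0.13],
  [-0.05,0,0.13],
  [-0.05,0,0.13],
  [-0.05,0,0.13],
  [-0.05,0,0.13],
  [-0.05,0,0.13],
  [-0.05,0,0.13],
  [0,0,0],
], yaw=[2,2,2,2,2,2,2,2,2,2,0], grip=[1,1,1,1,1,1,1,1,1,1,1])

```text
time: 9.05
tool_pos: [0.5583, 0.1232, 0.0745]
tool_rot: [-0.389, 0.388, -0.591, 0.591]
contact_force: [-0.1, -1.1, 1.2]
gripper_width: -0.002
```

```bash
python3 st.py;python3 dial.py g2 54.5 74.5
```

```text
t 9.05 pos [0.5583 0.1232 0.0745] zang -23.33 F [-0.1 -1.1  1.2] g -0.002 down [ 0.001  0.    -1.   ]
polar 87.21 r 0.0403 tool-frame p (x,z) -0.0377 -0.0141
n 2459 orange ang min/1%/99%/max [ 60.4  62.  146.6 148.2]
```

View pics/g2.png

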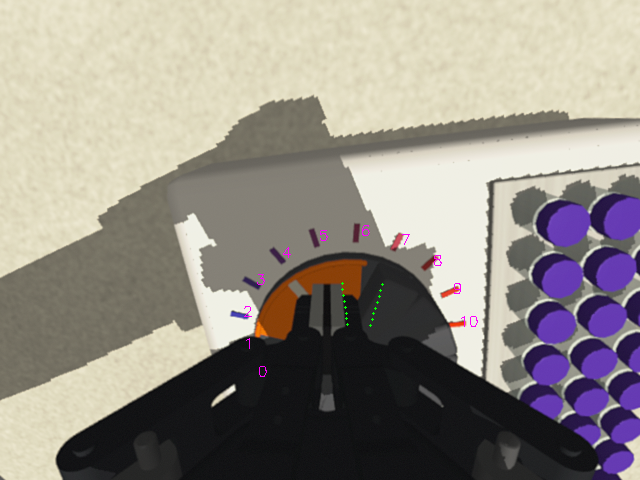

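Two clicks are done: the orange edge has moved from 80° to 60°. I'll make the same move for the third.

Call:
play_rows([
  [-0.05,0,0.13],
  [-0.05,0,0.13],
  [-0.05,0,0.13],
  [-0.05,0,0.13],
  [-0.05,0,0.13],
  [-0.05,0,0.13],
  [-0.05,0,0.13],
  [-0.05,0,0.13],
  [-0.05,0,0.13],
  [-0.05,0,0.13],
  [0,0,0],
], yaw=[2,2,2,2,2,2,2,2,2,2,0], grip=[1,1,1,1,1,1,1,1,1,1,1])

```text
time: 10.2
tool_pos: [0.5717, 0.1205, 0.0745]
tool_rot: [-0.28, 0.28, -0.649, 0.649]
contact_force: [0.2, 0.5, 0.5]
gripper_width: -0.001
```

```bash
python3 st.py;python3 dial.py g3 54.5 34.5
```

```text
t 10.2 pos [0.5717 0.1205 0.0745] zang -43.32 F [0.2 0.5 0.5] g -0.001 down [ 0.  0. -1.]
polar 67.68 r 0.0405 tool-frame p (x,z) -0.0378 -0.0145
n 2452 orange ang min/1%/99%/max [ 39.9  42.4 127.8 129.7]
```

View pics/g3.png

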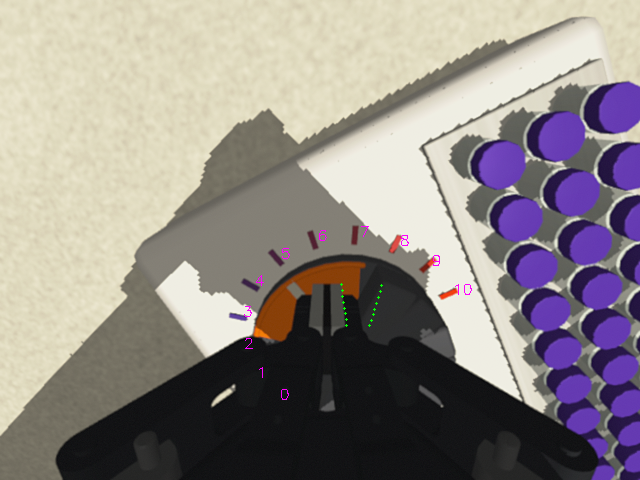

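Call:
play_rows([
  [-0.05,0,0.13],
  [-0.05,0,0.13],
  [-0.05,0,0.13],
  [-0.05,0,0.13],
  [-0.05,0,0.13],
  [-0.05,0,0.13],
  [-0.05,0,0.13],
  [-0.05,0,0.13],
  [-0.05,0,0.13],
  [-0.05,0,0.13],
  [0,0,0],
], yaw=[2,2,2,2,2,2,2,2,2,2,0], grip=[1,1,1,1,1,1,1,1,1,1,1])

```text
time: 11.35
tool_pos: [0.5834, 0.1132, 0.0744]
tool_rot: [-0.163, 0.163, -0.688, 0.688]
contact_force: [-0.2, -0.7, 0.4]
gripper_width: 0.001
```

```bash
python3 st.py;python3 dial.py g4 14.5 34.5
```

```text
t 11.35 pos [0.5834 0.1132 0.0744] zang -63.3 F [-0.2 -0.7  0.4] g 0.001 down [ 0. -0. -1.]
polar 48.1 r 0.0406 tool-frame p (x,z) -0.0378 -0.0148
n 2423 orange ang min/1%/99%/max [ 20.   22.3 108.5 110.2]
```

View pics/g4.png

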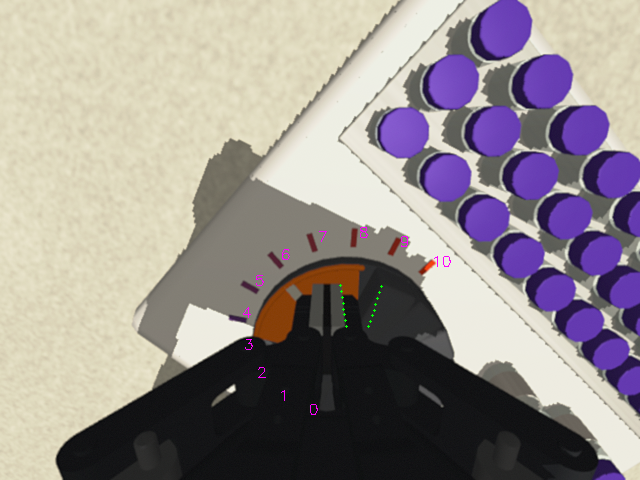

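Call:
play_rows([
  [0,0,-0.2],
  [0,0,-0.2],
  [0,-1,0],
  [0,-2,0],
  [0,-3,0],
  [0,-4,0],
  [0,-4,0],
  [0,0,0],
], yaw=[0,0,0,0,0,0,0,0], grip=[1,1,1,1,1,1,1,1])

```text
time: 12.2
tool_pos: [0.5855, 0.1173, 0.2237]
tool_rot: [-0.168, 0.158, -0.687, 0.689]
contact_force: [0.1, 0.6, 0.9]
gripper_width: 0.0
```

```bash
python3 st.py;python3 dial.py g5
python3 - <<'E'
from h import *
from plant import readout,cams
rep(readout.state(),[.496,-.068,.215])
f=cams.grab_frame("top");cv2.imwrite("pics/top5.png",cv2.resize(f["image"][145:305,245:435,::-1],None,fx=4,fy=4,interpolation=cv2.INTER_CUBIC))
E
```

```text
t 12.2 pos [0.5855 0.1173 0.2237] zang -63.34 F [0.1 0.6 0.9] g 0.0 down [ 0.014  0.001 -1.   ]
polar 49.55 r 0.0451 tool-frame p (x,z) -0.0415 -0.0175
n 1200 orange ang min/1%/99%/max [ 20.1  22.7 109.  110.5]
t 12.25 pos [0.584  0.1172 0.22  ] zang -63.34 F [-0.   0.6 -1.6] g -0.002 down [ 0.009  0.001 -1.   ]
slide cm [16.18  0.41 12.6 ]
```

View pics/g5.png

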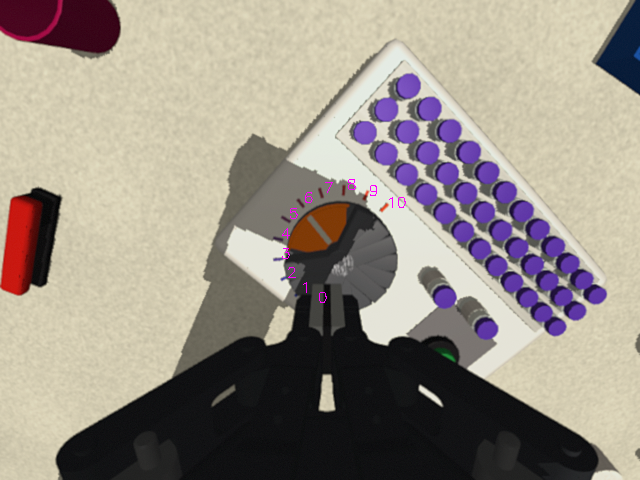

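Call:
play_rows([
  [2,0,1.6],
  [3.4,0,2.6],
  [3.4,0,2.6],
  [3.4,0,2.6],
  [2.6,0,2.1],
  [1.4,0,1.1],
  [0,0,0],
  [0,0,0],
  [0,0,0],
  [0,0,0],
  [0,0,0],
], yaw=[0,0,0,0,0,0,6.5,6.5,6.5,6.5,0], grip=[1,1,1,1,1,1,1,1,1,1,1])

```text
time: 13.4
tool_pos: [0.4923, -0.0681, 0.2125]
tool_rot: [0.003, -0.005, 0.707, -0.707]
contact_force: [-0.2, -0.1, 0.1]
gripper_width: -0.0
```

```bash
cat > btn.py <<'E'
import sys
from h import *
from plant import readout,cams
def line(f,uv,R,t):
    a=ray(f,uv,.3,R,t);b=-R.T@t;d=a-b;return b,d/np.linalg.norm(d)
def cen(im):
    h=cv2.cvtColor(im,cv2.COLOR_RGB2HSV).astype(int);m=((h[...,0]>50)&(h[...,0]<80)&(h[...,1]>120)&(h[...,2]>40)).astype(np.uint8)
    n,l,st,c=cv2.connectedComponentsWithStats(m);i=sorted(range(1,n),key=lambda i:-st[i,4])[:2]
    for k in i: print("  blob",st[k].tolist(),c[k].round(1))
    return c
s=readout.state();f=cams.grab_frame("wrist");R,t=wristRT(f,s);rep(s,[.496,-.068,.215])
print("wrist");cen(f["image"]);cv2.imwrite(f"pics/{sys.argv[1]}.png",f["image"][:,:,::-1])
for n in("scene","top"): print(n);cen(cams.grab_frame(n)["image"])
print("proj .496,-.068,.09",proj(f,[.496,-.068,.09],R,t))
E
python3 btn.py h1
```

```text
t 13.4 pos [ 0.4923 -0.0681  0.2125] zang -89.35 F [-0.2 -0.1  0.1] g -0.0 down [-0.003  0.001 -1.   ]
slide cm [-0.37 -0.25 -0.01]
wrist
  blob [304, 196, 37, 37, 1035] [321.9 213.9]
scene
  blob [279, 251, 15, 12, 134] [286.3 256.1]
  blob [389, 16, 4, 7, 10] [390.2  19.1]
top
  blob [363, 251, 14, 13, 133] [369.6 257.3]
  blob [626, 224, 14, 14, 94] [632.8 230.6]
proj .496,-.068,.09 [[324.21863643 211.51889156]]
```

View pics/h1.png

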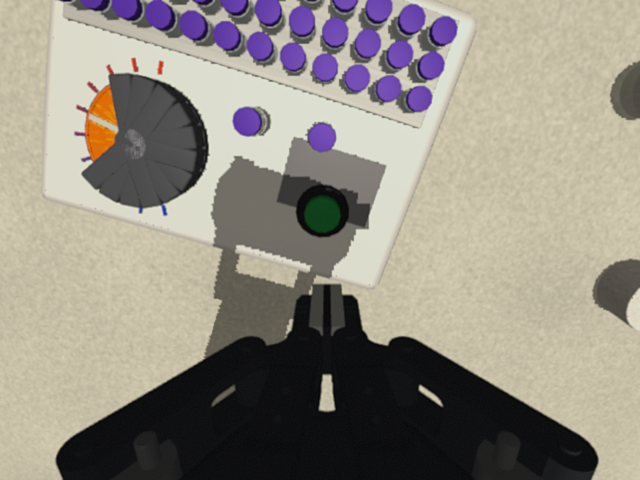

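Run:
```python
from h import *
from plant import readout,cams
s=readout.state();f=cams.grab_frame("wrist");R,t=wristRT(f,s);fs=cams.grab_frame("scene");ft=cams.grab_frame("top")
def line(f,uv,R,t):
    a=ray(f,uv,.3,R,t);b=-R.T@t;d=a-b;return b,d/np.linalg.norm(d)
L=[line(f,(321.9,213.9),R,t),line(fs,(286.3,256.1),fs["R"],fs["t"]),line(ft,(369.6,257.3),ft["R"],ft["t"])]
for S in (L,L[:2],L[1:],[L[0],L[2]]):
    A=sum(np.eye(3)-np.outer(d,d) for b,d in S);c=sum((np.eye(3)-np.outer(d,d))@b for b,d in S);print(np.linalg.solve(A,c).round(4))
print("wrist on .09/.095",ray(f,(321.9,213.9),.09,R,t).round(4),ray(f,(321.9,213.9),.095,R,t).round(4))
rep(s,[.4955,-.067,.1])
```

```text
[ 0.4966 -0.0651  0.099 ]
[ 0.4982 -0.065   0.1009]
[ 0.4963 -0.0644  0.0988]
[ 0.4958 -0.0662  0.0959]
wrist on .09/.095 [ 0.4942 -0.0661  0.09  ] [ 0.4956 -0.0661  0.095 ]
t 13.55 pos [ 0.4927 -0.0682  0.2134] zang -89.24 F [-0.4 -0.4 -0.5] g -0.002 down [-0.002  0.001 -1.   ]
slide cm [-0.3  11.34 -0.11]
```

Call:
play_rows([
  [-0.3,2,-0.2],
  [0,3,0],
  [0,4,0],
  [0,2.5,0],
  [0,1.2,0],
  [0,0.3,0],
  [0,0,0],
], yaw=[0,0,0,0,0,0,0], grip=[1,1,1,1,1,1,1])

```text
time: 14.4
tool_pos: [0.4968, -0.0665, 0.0852]
tool_rot: [-0.004, 0.004, -0.707, 0.707]
contact_force: [0.1, 0.1, 0.5]
gripper_width: -0.001
```

```bash
python3 btn.py h2
python3 - <<'E'
from plant import cams
import cv2
f=cams.grab_frame("scene");cv2.imwrite("pics/h2s.png",cv2.resize(f["image"][190:300,230:390,::-1],None,fx=4.5,fy=4.5,interpolation=cv2.INTER_CUBIC))
E
```

```text
t 14.4 pos [ 0.4968 -0.0665  0.0852] zang -89.35 F [0.1 0.1 0.5] g -0.001 down [ 0.001 -0.    -1.   ]
slide cm [  0.07 -12.98   0.15]
wrist
  blob [291, 258, 62, 46, 1550] [319.6 276.6]
scene
  blob [280, 252, 14, 11, 111] [286.2 257. ]
  blob [388, 62, 8, 4, 14] [391.9  63.9]
top
  blob [626, 224, 14, 14, 102] [632.9 230.4]
  blob [364, 260, 9, 4, 15] [367.9 262. ]
proj .496,-.068,.09 [[325.19063245 281.81013658]]
```

View pics/h2.png

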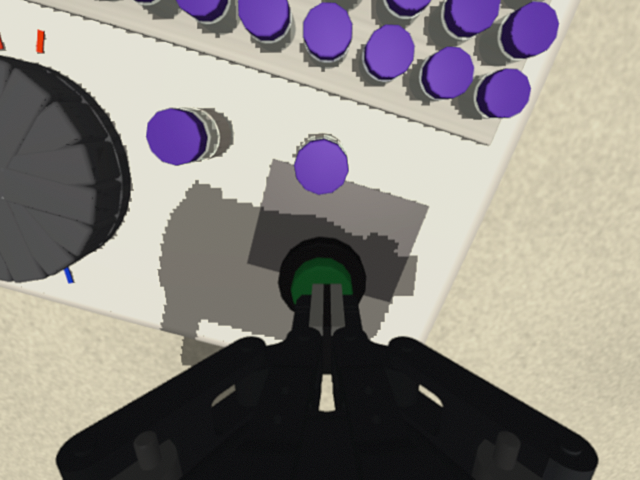

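View pics/h2s.png

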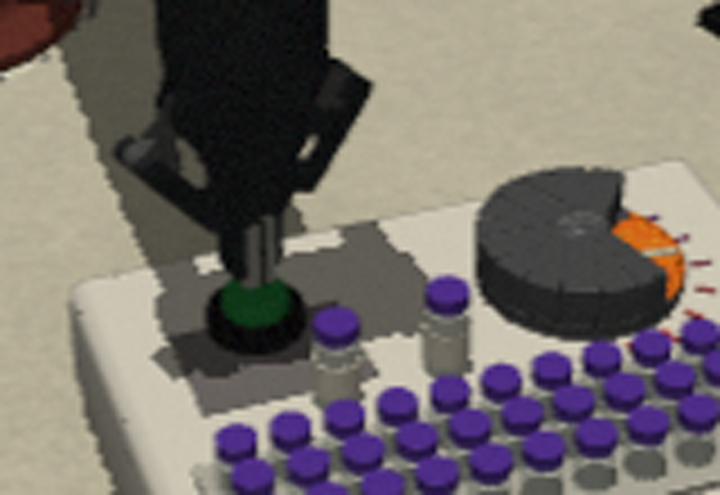

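Call:
play_rows([
  [0,0.4,-0.3],
  [0,0.4,0],
  [0,0.3,0],
  [0,0,0],
], yaw=[0,0,0,0], grip=[1,1,1,1])

```text
time: 15.0
tool_pos: [0.4966, -0.0632, 0.0736]
tool_rot: [0.004, -0.004, 0.707, -0.707]
contact_force: [-0.4, 0.9, 4.1]
gripper_width: 0.002
```

Call:
play_rows([
  [0,0.2,0],
  [0,0,0],
], yaw=[0,0], grip=[1,1])

```text
time: 15.2
tool_pos: [0.4966, -0.0632, 0.0718]
tool_rot: [0.004, -0.004, 0.707, -0.707]
contact_force: [0.4, 2.6, 5.8]
gripper_width: -0.0
```

Call:
play_rows([
  [0,0.2,0],
  [0,0,0],
], yaw=[0,0], grip=[1,1])

```text
time: 15.4
tool_pos: [0.4966, -0.0633, 0.071]
tool_rot: [0.004, -0.004, 0.707, -0.707]
contact_force: [-3.8, 3.2, 10.6]
gripper_width: -0.003
```

Call:
play_rows([
  [0,0.2,0],
  [0,0,0],
], yaw=[0,0], grip=[1,1])

```text
time: 15.6
tool_pos: [0.4967, -0.0633, 0.0708]
tool_rot: [0.004, -0.004, 0.707, -0.707]
contact_force: [-7.9, 4.4, 22.2]
gripper_width: 0.002
```

```bash
python3 btn.py h3
python3 - <<'E'
from plant import cams
import cv2
f=cams.grab_frame("scene");cv2.imwrite("pics/h3s.png",cv2.resize(f["image"][190:300,230:390,::-1],None,fx=4.5,fy=4.5,interpolation=cv2.INTER_CUBIC))
E
```

```text
t 15.6 pos [ 0.4967 -0.0633  0.0708] zang -89.35 F [-7.9  4.4 22.2] g 0.002 down [-0.001  0.    -1.   ]
slide cm [  0.09 -14.42   0.47]
wrist
  blob [296, 269, 65, 35, 941] [328.8 282.5]
scene
  blob [280, 255, 14, 8, 54] [285.7 259. ]
  blob [384, 40, 4, 9, 14] [385.9  44.1]
top
  blob [626, 224, 14, 14, 108] [633.  230.2]
proj .496,-.068,.09 [[331.50264098 294.9155742 ]]
```

View pics/h3s.png

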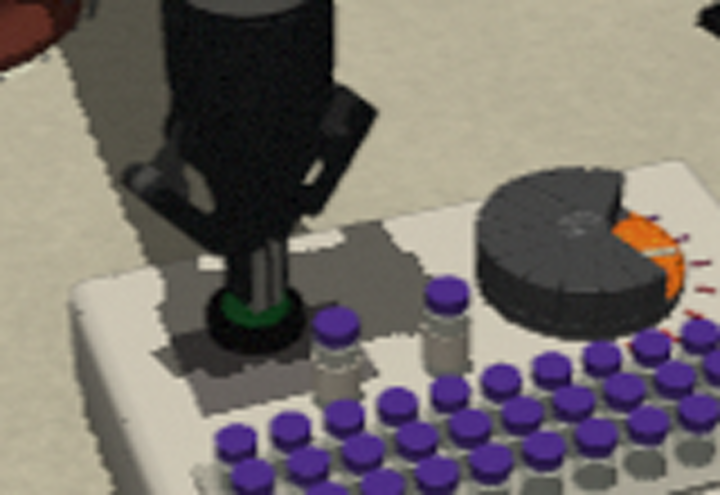

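View pics/h3.png

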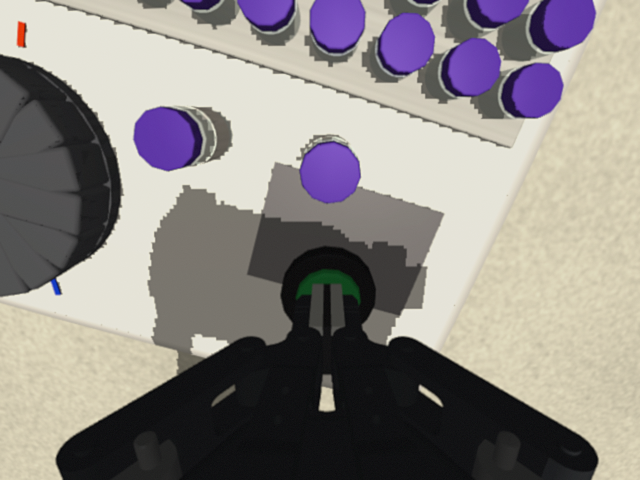

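Force is 22 N against a hard stop, and the green cap has visibly sunk into its collar. I'll lift slowly and read the force, so I can measure the travel.

Call:
play_rows([
  [0,-0.3,0],
  [0,0,0],
], yaw=[0,0], grip=[1,1])

```text
time: 16.0
tool_pos: [0.4967, -0.0633, 0.0714]
tool_rot: [0.004, -0.004, 0.707, -0.707]
contact_force: [-0.6, 1.1, 5.0]
gripper_width: -0.001
```

Call:
play_rows([
  [0,-0.2,0],
  [0,0,0],
], yaw=[0,0], grip=[1,1])

```text
time: 16.2
tool_pos: [0.4967, -0.0633, 0.0728]
tool_rot: [0.004, -0.004, 0.707, -0.707]
contact_force: [1.1, 2.0, 4.6]
gripper_width: -0.0
```

Call:
play_rows([
  [0,-0.2,0],
  [0,0,0],
], yaw=[0,0], grip=[1,1])

```text
time: 16.4
tool_pos: [0.4964, -0.0634, 0.0745]
tool_rot: [-0.004, 0.004, -0.707, 0.707]
contact_force: [2.0, 2.0, 2.4]
gripper_width: 0.004
```

Call:
play_rows([
  [0,-0.2,0],
  [0,0,0],
], yaw=[0,0], grip=[1,1])

```text
time: 16.6
tool_pos: [0.496, -0.0636, 0.0763]
tool_rot: [-0.004, 0.004, -0.707, 0.707]
contact_force: [1.8, 0.5, 2.3]
gripper_width: -0.0
```

Call:
play_rows([
  [0,-0.2,0],
  [0,0,0],
], yaw=[0,0], grip=[1,1])

```text
time: 16.8
tool_pos: [0.4954, -0.0634, 0.0778]
tool_rot: [0.003, -0.005, 0.707, -0.707]
contact_force: [0.3, 0.3, 0.5]
gripper_width: 0.0
```

The spring force fades out between 0.071 and about 0.077, which is the full 6 mm of travel. Now I'll lift clear.

Call:
play_rows([
  [0,-1,0],
  [0,-2,0],
  [0,-3,0],
  [0,-4,0],
  [0,-4,0],
  [0,-2,0],
  [0,0,0],
], yaw=[0,0,0,0,0,0,0], grip=[1,1,1,1,1,1,1])

```text
time: 17.5
tool_pos: [0.4981, -0.0639, 0.2434]
tool_rot: [-0.007, 0.001, -0.706, 0.708]
contact_force: [0.0, -0.1, -0.4]
gripper_width: -0.002
```

```bash
python3 dial.py k1; python3 btn.py k0
python3 - <<'E'
from plant import cams
import cv2
f=cams.grab_frame("scene");cv2.imwrite("pics/k1s.png",f["image"][:,:,::-1])
E
```

```text
n 931 orange ang min/1%/99%/max [ 28.7  30.9 106.  108.2]
t 17.55 pos [ 0.4969 -0.0636  0.2405] zang -89.36 F [ 0.2 -0.5 -1.1] g -0.001 down [ 0.003 -0.001 -1.   ]
slide cm [0.1  2.55 0.43]
wrist
  blob [311, 196, 33, 33, 855] [326.7 211.8]
scene
  blob [280, 251, 14, 12, 132] [286.3 256.2]
  blob [376, 62, 9, 6, 15] [378.9  64.2]
top
  blob [363, 251, 14, 13, 142] [369.7 257. ]
  blob [626, 224, 14, 14, 107] [632.9 230.6]
proj .496,-.068,.09 [[328.69041925 209.63486969]]
```

View pics/k1.png

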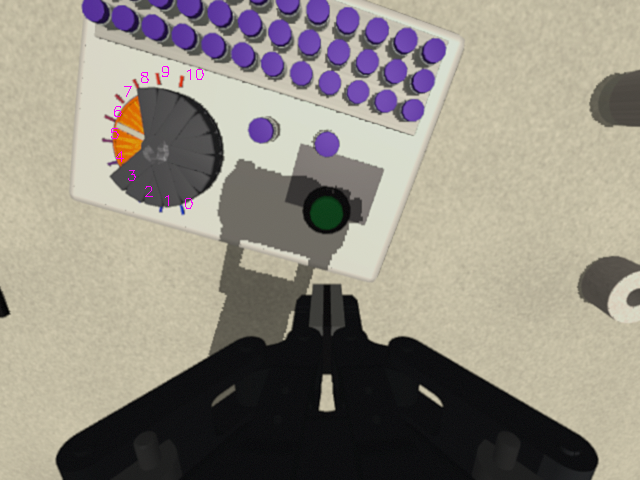

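View pics/k1s.png

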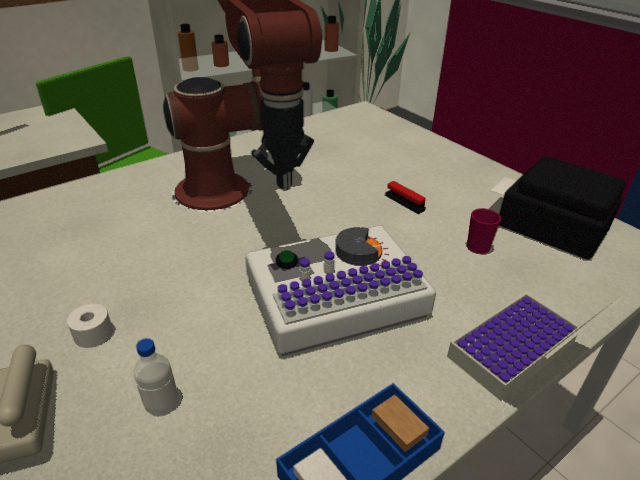

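Run:
```python
from plant import workorder
print(workorder.job_done())
```

```text
the job is handed in; nothing more can be done
None
```

I turned the dial four clicks clockwise, from stop 2 to stop 6, then pressed the start button fully and let it spring back up. I handed the job in with the finger clear of everything. No verdict is reported.

- **Dial:** After each click I checked the orange pocket's clockwise edge in the wrist camera; it read 80°, 60°, 40° and 20°. After I withdrew the finger it still read 20°, and in the last picture the white line stands at mark 6.
- **Dial force:** The highest I read was about 6 N. I only read it at the end of each move, so a brief higher peak could have gone unseen.
- **Start button:** It hit a hard stop at 22 N. On the way up, the spring force faded out over about 6 mm, which matches full travel. The last pictures show the cap back up.
- **Other objects:** In the last scene picture, compared by eye with the first, the vials, bottle, label roll, pen pot and stapler stand where they were. I did not measure their positions.

Two checks disagreed:
- **Fingertips:** In the pictures the closed fingertips stood about 24 mm behind the TCP, not 11 mm ahead as stated. I set heights from the pictures and the measured forces instead.
- **Last pocket-edge reading:** From the final, oblique view this read 29° instead of 20°. I think the dial's own wall hides the edge there, so I relied on the close-up reading and the white line.

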